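# Release the labelled bottle from the leaning ratchet clamp and weigh it

## Robot

A 6-joint arm with a two-finger parallel gripper is mounted at the origin on a cart in front of the work surface, level with it; the furniture and walls round the work are solid. World frame = base frame: x ahead of the robot, y to its left, z up, the work surface at z = 0. Lengths are in mm, angles in rad, forces in N, time in s.
With the tool pointing down it reaches from about 275 to 750 mm from the base axis. Payload 10.2 kg.
Tool frame: the origin (TCP) lies at the very end of the fingers, on their centre line; the grasp point (between the pads) lies 19 mm behind it; z points along the fingers, y is the line along which they close (so a half turn about z gives the same grasp; the last joint's range is limited). The gripper opens to 85 mm and grips with 20 to 120 N. Pads are 22 mm wide; open, the fingers measure 114 mm over their backs; the gripper's body (76 mm by 85 mm) begins 54 mm behind the grasp point. The pads swing forward as they close: fully open they stand 13 mm farther back than shut.
Start: joints at [1.023, 0.313, 1.498, -0, 1.331, -0.223], TCP at [167.55, 497.552, 207.294] pointing down, gripper open.
Joint ranges: [-2.94, 2.94], [-0.97, 2.17], [0.19, 2.56], [-1.23, 4.37], [0.02, 3.11], [-2.88, 2.88]. Speed limits (rad/s): [2.39, 2.39, 3.01, 3.14, 3.14, 3.14].

## Interface

Orientations are given as a unit quaternion [w, x, y, z].
In Python, from rig import ctrl, optics gives the robot as it stands. The module is installed in compiled form; this text tells all that it offers.
- The arm moves only by the shell command python3 -m handwheel 'ROWS' [FORCE]. ROWS is JSON, a list that holds one entry, the list of rows, each a list of 5 numbers: the gripper command: -1 is fully open, 1 is shut, values between are in proportion, then the shift along the world's x, y, z in units of 50 mm (1.0 is 50 mm), then the turn about the world's z in units of 8 degrees (1.0 is 8 degrees). In form: [[[gripper, tx, ty, tz, twist], ...]]. A call has 1 to 10 rows; each row shifts and turns the commanded pose from where the row before left it; what a row does not reach is not made up. A row lasts 1/10 s, in which the tool goes at most 50 mm and 8.59 degrees, less where a joint would pass 70% of its speed; a pose out of reach is approached as far as the arm can. A call is refused whole if a number of a shift passes 1 or a number of a turn 1, either way. A call with a gripper value outside its range is refused whole. The fingers move at their own pace and stop on an object; FORCE is the grip in N (left out, the last holds). Time passes only in rows, so rows that do not move let the fingers close. It gives the time, the measured TCP pose, the force, the opening and the grip force at its end, in the units of the state.
- ctrl.sense(): the state, without advancing time (a new reading comes with each control period).
- optics.capture(name): name is "scene" or "top"; returns a dict with "img" (420x560x3 uint8, blue, green, red), "K" (3x3 intrinsics, pixels), "R" (3x3) and "t" (3): a world point X has camera coordinates R X + t. Camera axes: x right, y down, z forward; pixel columns grow to the right and rows downward; lengths in mm; the calibration is good to about 2 mm. A picture is of the moment at which its call begins. There is no depth.
- ctrl.finish_job(): hands the job in; it is judged then, once.
The state is a dict: "time_s": time; "joints": joint angles; "dq": joint speeds; "tau": joint torques, N m; "eef_pos": TCP position; "ee_rot": TCP orientation; "force": force on the tool from outside, world axes, zero at the start; "wrist_torque": the same for the moment, N m; "grip_width": opening from 0.0 (shut) to 1.0 (fully open); "grip_force": force on a finger pad.
Only numpy, scipy, OpenCV 4.12 (cv2) and the standard library are available. Lean on these libraries where they do the work, as an engineer would, in place of code of your own. Each camera call takes 0.05 s, during which the arm holds its last target. There are 200 camera calls.

## Task

The brown bottle is held in the leaning ratchet clamp. Flip the pawl's lever over to the far side so that the ratchet lets go, slide the jaw fully open by its post, then take the bottle out and stand it upright in the middle of the pan of the kitchen scale, leaving the pawl flipped over, the jaw open and the objects around undisturbed.

Things in the scene. Friction and masses are not known exactly. Their poses are not given: they have to be found in the camera images.
- clamp: Clamp fixed to the table: dark steel foot 172 x 104 mm, aluminium bed 196 x 92 mm rising at 30 degrees towards the clamp's +x (away from the robot, but for its yaw). Origin on the table under its middle, z up, y across; symmetric about y = 0. 'Uphill' is its direction (0.866, 0, 0.5); 'off the bed' is the bed's normal (-0.5, 0, 0.866), leaning 30 degrees towards the robot.
- bed_foot (a point): Zero point on the bed's upper face, at (-0.080, 0, 0.032) m of the clamp; below, u counts uphill and w off the bed from here. Fixed V jaw: u -7 to 24 mm, up to w 46 mm, within 30 mm either side. Beside the bottle's middle (u 30 to 60 mm) nothing stands. Pivot lugs of the pawl: u 160 to 184 mm, up to w 30 mm.
- jaw (a joint): Sliding jaw, m uphill: about 0 holding the bottle, 0.040 at its end stop (fully open). Slides with about 7 N and stays where left. Its 14 mm saw teeth lie under the pawl: with the pawl engaged it cannot go uphill more than about 2 mm, with the pawl flipped it is free. Jaw plate 58 mm across, 12 mm thick, up to w 48 mm; its face is at u 68 mm at joint 0.
- post_top (a point): Centre of the top of the post on the sliding jaw, by which it is moved. The post has a 16 mm (uphill) x 20 mm (across) section, stands off the bed, parallel to the bottle's axis, and its upper 30 mm are free all round for a grip across. At joint 0 it is at u 93 mm, w 80 mm.
- pawl (a joint): Pawl, rad: 0 engaged, its lever standing off the bed (leaning 30 degrees towards the robot); grows as the lever swings over the top, uphill, away from the robot, to its stop at 1.15 (36 degrees beyond upright). Upright at 0.52; gravity holds it on whichever side it is left, so once past about 0.65 it falls over to the stop by itself. Needs under 1 N at the knob.
- lever_knob (a point): Centre of the black ball knob, 30 mm in diameter, on top of the pawl's 10 mm thick lever; 85 mm from the pivot.
- pawl_pivot (a point): Pivot of the pawl, at u 172 mm, w 19 mm; its axis is the clamp's y axis.
- bottle: Brown bottle, 55 mm in diameter, 99 mm high, about 0.14 kg; straight round body up to about 70 mm, black cap above. Origin at the centre of its underside, z along its axis to the cap. It starts on the bed at u 40 mm between the jaws, its axis leaning 30 degrees towards the robot; it can be gripped across its body from the clamp's two open sides (along the clamp's y).
- scale: Kitchen scale, 235 x 165 x 37 mm, fixed to the table; origin at the centre of its underside, x along its length, display at -x.
- pan (a point): Centre of the top of the scale's round pan, a flat disc 140 mm in diameter, 37 mm above the table.
- candle_glass: Bystander: black candle glass, 68 mm in diameter, 75 mm high, open at the top; origin at the centre of its underside, z up.
- flask: Bystander: white aluminium flask, 60 mm in diameter, 129 mm high; origin at the centre of its underside, z up.
- jar: Bystander: jar with black lid, 68 mm in diameter, 95 mm high; origin at the centre of its underside, z up.
There are look-alikes about, which are no part of the job. What is shaped like the bottle but blue is not meant.

How it is judged (in metres and radians):
On the way, in this order (a step that is already met when the one before it is completed fails the run):
1. the pawl's lever is flipped over while the jaw still holds the bottle (value of joint pawl above 0.95 rad and value of joint jaw below 0.006 m and distance of bottle from where it was at the start of the episode below 0.015 m), for 0.2 s.
2. the jaw is slid fully open with the bottle still in the clamp (value of joint jaw above 0.035 m and value of joint pawl above 0.95 rad and distance between bottle and clamp below 0.12 m), for 0.2 s.
At the end, for the whole second after the job is handed in: The pawl is still flipped over (joint above 0.95 rad), the jaw still open (above 32 mm), and the bottle stands upright (within 0.1 rad) and at rest on the scale's pan, its centre within 35 mm of the pan's centre (value of joint pawl above 0.95 rad and value of joint jaw above 0.032 m and horizontal distance between bottle and pan below 0.035 m and z of bottle in the frame of pan between -0.004 and 0.006 m and angle between bottle's own z axis and vertical below 0.1 rad and linear speed of bottle below 0.02 m/s and contact force between bottle and scale above 0.3 N); the robot touches nothing.
It fails at once if a bystander is pushed more than 25 mm or tipped (distance of any of candle_glass, flask, jar from where it was at the start of the episode above 0.025 m or angle between any of candle_glass, flask, jar's own z axis and vertical above 0.5 rad).
It fails at once if the bottle is tipped over (angle between bottle's own z axis and vertical above 1 rad).
It also fails if it takes over 59 s, if anything falls off the work surface, if the arm or the gripper's body presses on something with over 40 N, if the wrist force passes 120 N, or if a joint passes its speed limit or range.

## Working session

There is one attempt and no reset: what is moved stays moved. The work goes in short steps, Python scripts to look and compute and a shell command to move; the robot and the scene stay as the last step left them, time stands still between calls to the robot, and variables do not carry over. Pictures are saved under pics/ and viewed, at most 10 in all, crops included, and the job is handed in when it is done.

```bash
mkdir -p pics; python3 - <<'E'
from rig import ctrl, optics
import cv2,pickle
s=ctrl.sense();print(s)
for n in("scene","top"):
    d=optics.capture(n);pickle.dump(d,open(n+'.pkl','wb'));cv2.imwrite(f'pics/{n}0.png',d['img']);print(n,d['K'].tolist(),d['R'].tolist(),d['t'].tolist())
E
```

```text
{'time_s': 0.0, 'joints': array([ 1.02256494e+00,  3.13454728e-01,  1.49847311e+00, -8.91250078e-06,
        1.33099054e+00, -2.23400537e-01]), 'dq': array([ 0.00132439, -0.00056742, -0.00034194, -0.00161506,  0.00067031,
        0.00044262]), 'tau': array([-1.09785229e-03, -4.12277913e+01, -2.59739542e+01, -3.10818350e-04,
        4.12522088e-03, -2.53223345e-05]), 'eef_pos': array([167.40693527, 497.27793678, 206.7191177 ]), 'ee_rot': array([-2.45435368e-04,  1.61701231e-01,  9.86839537e-01, -6.15765263e-04]), 'force': array([ 1.04222205,  0.43062711, -0.34354766]), 'wrist_torque': array([-0.03081821, -0.01811568,  0.00467872]), 'grip_force': 0.0, 'grip_width': 0.9985153278779999}
scene [[540.5696950436989, 0.0, 283.5020476718754], [0.0, 540.5696950436989, 214.45171028459168], [0.0, 0.0, 1.0]] [[0.5245240768605397, -0.8513907010020719, -0.0028925837583464505], [-0.5194015784623573, -0.3172968011842855, -0.7934385548037302], [0.6746083998027379, 0.4176800380739069, -0.6086434857206384]] [-226.87773207965012, 450.62783527010413, 911.3928026048908]
top [[397.62890860272165, 0.0, 275.60863511106265], [0.0, 397.62890860272165, 213.414715177614], [0.0, 0.0, 1.0]] [[0.026589146509620826, -0.9996420202635236, -0.002974661552366099], [-0.9841007005696071, -0.02565278679897814, -0.17574909862600968], [0.17560987565139563, 0.0076003850499417125, -0.9844304981667289]] [72.8590508784663, 566.8281719520724, 1111.5239208740234]
```

View pics/scene0.png

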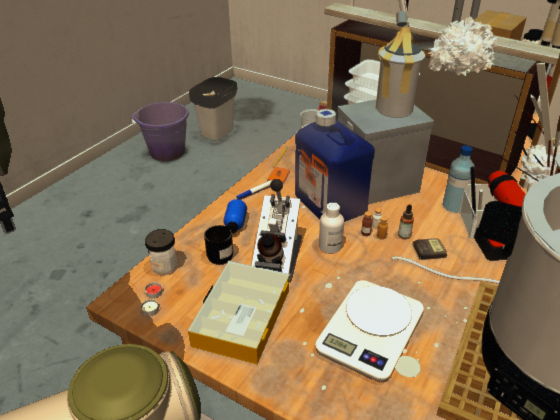

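View pics/top0.png

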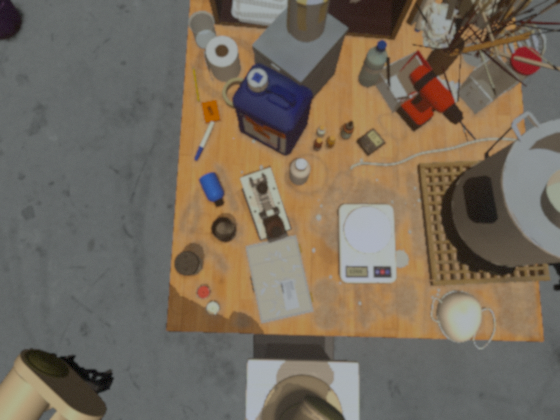

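The scene view shows the clamp around (275,235), with the knob at about (276,186) and the bottle at (268,250). The white scale is at (372,325). I'll zoom in for features.

```bash
python3 - <<'E'
import cv2,pickle,numpy as np
a=pickle.load(open('scene.pkl','rb'))['img'][165:305,195:355];b=pickle.load(open('top.pkl','rb'))['img'][150:310,180:340]
a=cv2.resize(a,None,fx=5,fy=5,interpolation=cv2.INTER_CUBIC)[:600]
cv2.imwrite('pics/a.png',a[:600,:800]);cv2.imwrite('pics/b.png',cv2.resize(b,(600,600),interpolation=cv2.INTER_CUBIC))
E
```

```text
(no output)
```

View pics/a.png

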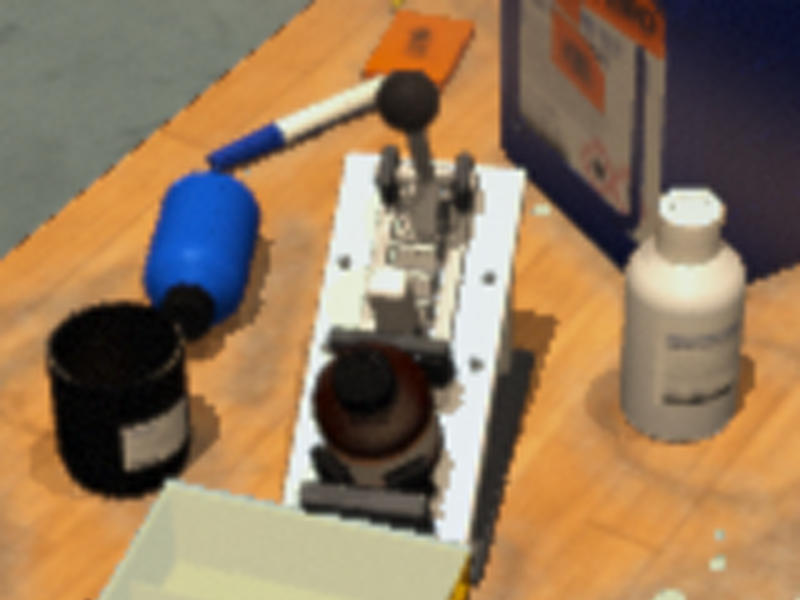

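View pics/b.png

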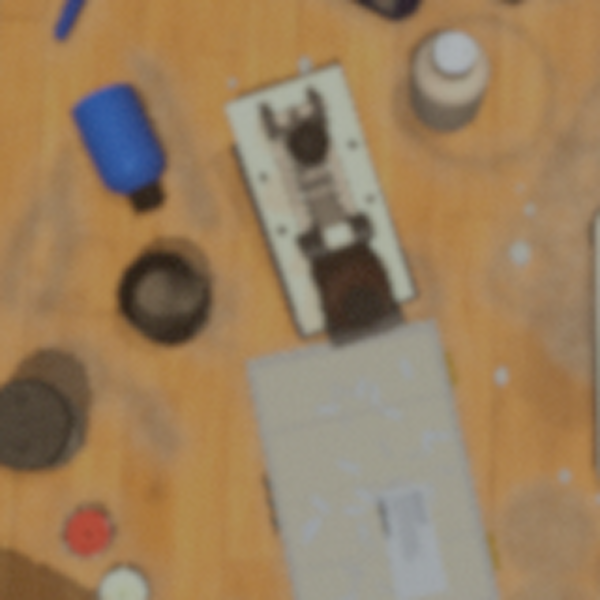

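The crops give the knob, post top, bed corners and cap, so I'll fit the clamp's x, y and yaw to those points from both views. The pan centre comes from rays at z = 37.

```bash
cat >h.py <<'E'
import pickle,numpy as np
from scipy.optimize import least_squares
C={n:pickle.load(open(f'{n}.pkl','rb')) for n in('scene','top')}
def proj(n,X):
    d=C[n];c=d['K']@(d['R']@X+d['t']);return c[:2]/c[2]
def ray(n,p,z):
    d=C[n];o=-d['R'].T@d['t'];v=d['R'].T@np.linalg.inv(d['K'])@[p[0],p[1],1];return o+v*(z-o[2])/v[2]
def uw(u,w,y=0): return np.array([-80+.866*u-.5*w,y,32+.5*u+.866*w])
def world(q,P):
    c,s=np.cos(q[2]),np.sin(q[2]);return np.array([q[0]+c*P[0]-s*P[1],q[1]+s*P[0]+c*P[1],P[2]])
E
python3 - <<'E'
from h import *
S=lambda x,y:np.array([195+x/5,165+y/5]);T=lambda x,y:np.array([180+x/3.75,150+y/3.75])
knob=lambda q:uw(172,104);post=lambda q:uw(93,80)
obs=[('scene',S(408,100),knob),('top',T(308,142),knob),('scene',S(390,277),post),('top',T(339,232),post),('scene',S(365,372),lambda q:uw(40,99)),
('scene',S(348,155),lambda q:uw(q[3],0,46)),('scene',S(523,172),lambda q:uw(q[3],0,-46)),
('top',T(227,103),lambda q:uw(q[3],0,46)),('top',T(338,65),lambda q:uw(q[3],0,-46)),('top',T(415,298),lambda q:uw(q[4],0,-46)),('top',T(303,335),lambda q:uw(q[4],0,46))]
f=lambda q:np.concatenate([proj(n,world(q,P(q)))-p for n,p,P in obs])
r=least_squares(f,[500,0,.3,185,-5],x_scale=[10,10,.1,10,10],loss='soft_l1')
q=r.x;print(q.round(3));print(f(q).reshape(-1,2).round(1))
np.save('q.npy',q)
for n,P in dict(knob=uw(172,104),post=uw(93,67),postopen=uw(133,67),grip=uw(40,60),flip=np.array([109.5,0,203])).items():print(n,world(q,P).round(0))
print('pan',ray('scene',(379,310),37),ray('top',(370,230),37))
for n,p,z in(('candle',(223,228),75),('jar',(187,260),95),('flask',(299,164),129)):print(n,ray('top',p,z).round())
E
```

```text
[ 5.88028e+02  1.16619e+02  3.72000e-01  1.88304e+02 -8.91300e+00]
[[ 0.3  0.3]
 [-0.  -0.8]
 [-0.5  0.4]
 [-0.5 -0. ]
 [-0.3  0.2]
 [-0.5 -0.2]
 [ 0.9  0.2]
 [-0.9  0.4]
 [ 0.7 -0.3]
 [ 0.1 -0.4]
 [ 0.6  0.2]]
knob [604. 123. 208.]
post [557. 105. 137.]
postopen [590. 117. 157.]
grip [518.  89. 104.]
flip [690. 156. 203.]
pan [ 526.5430671  -184.37745362   37.        ] [ 524.92072695 -190.11459142   37.        ]
candle [514. 236.  75.]
jar [420. 328.  95.]
flask [692.  26. 129.]
```

```bash
python3 -m handwheel '[[[1,0.66,-0.65,0.1,0.5],[1,0.66,-0.65,0.1,0.5],[1,0.66,-0.65,0,0.5],[1,0.66,-0.65,0,0.5],[1,0.66,-0.65,0,0.5],[1,0.66,-0.65,0,0.5],[1,0.66,-0.65,0,0.5],[1,0.66,-0.65,0,0.5],[1,0.66,-0.65,0,0.5],[1,0.66,-0.65,0,0.5]]]' 40
```

```text
time_s: 1.1
eef_pos: [498.5, 170.9, 217.1]
ee_rot: [-0.0, -0.187, 0.982, 0.0]
force: [0.2, 0.6, 0.9]
grip_width: 0.002
grip_force: 0.0
```

```bash
python3 -m handwheel '[[[1,0.4,-0.43,-0.1,0],[1,0.4,-0.43,-0.13,0],[1,0.42,-0.43,-0.15,0],[1,0,0,0,0]]]'
python3 - <<'E'
from rig import optics
import cv2
d=optics.capture('scene');cv2.imwrite('pics/c.png',cv2.resize(d['img'][100:310,150:430],None,fx=2.5,fy=2.5))
E
```

```text
time_s: 1.5
eef_pos: [559.6, 105.6, 196.4]
ee_rot: [-0.001, -0.184, 0.983, 0.0]
force: [0.9, 0.3, 0.6]
grip_width: -0.0
grip_force: 0.0
```

View pics/c.png

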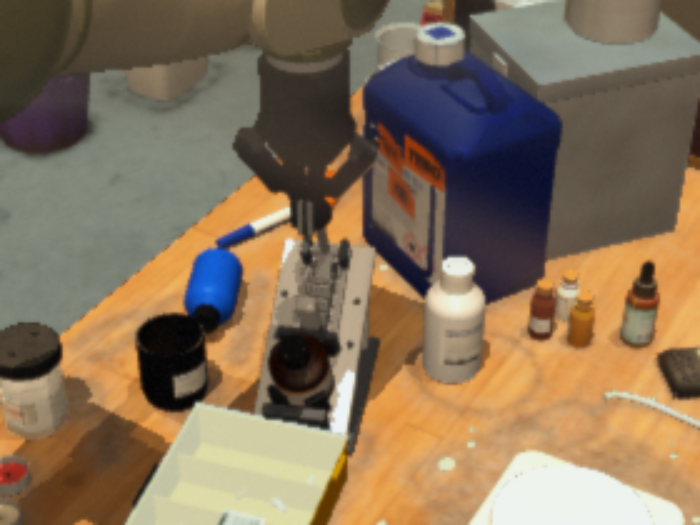

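```bash
python3 -m handwheel '[[[1,0.37,0.145,0,0],[1,0.37,0.145,0,0],[1,0.37,0.145,0,0],[1,0.37,0.145,0,0],[1,0.3,0.12,0,0],[1,0,0,0,0],[1,0,0,0.5,0],[1,-0.5,-0.195,0.2,0],[1,-0.5,-0.195,0,0],[1,-0.5,-0.195,0,0]]]'
python3 - <<'E'
from h import *
from rig import optics,ctrl
import cv2
d=optics.capture('scene');cv2.imwrite('pics/d.png',cv2.resize(d['img'][100:310,150:430],None,fx=2.5,fy=2.5))
q=np.load('q.npy');print('flipped knob px in crop',(proj('scene',world(q,np.array([109.5,0,203])))-[150,100])*2.5)
E
```

```text
time_s: 2.55
eef_pos: [570.9, 114.6, 233.8]
ee_rot: [0.0, -0.186, 0.983, 0.0]
force: [1.1, -0.7, -0.5]
grip_width: 0.0
grip_force: 0.0
flipped knob px in crop [335.10726053 164.70987475]
```

View pics/d.png

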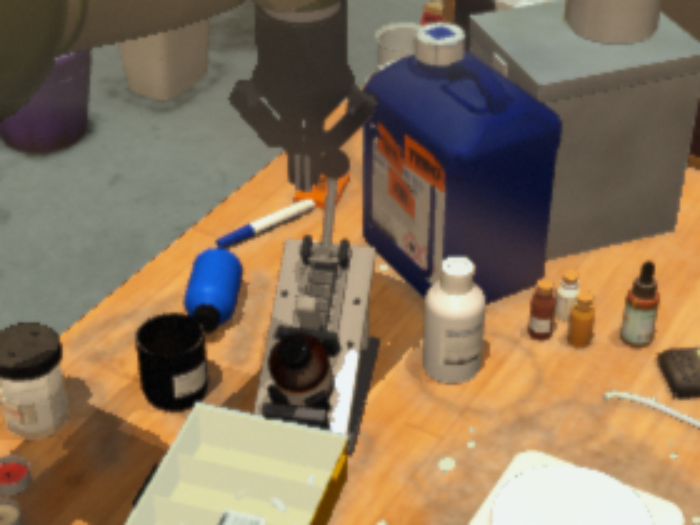

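```bash
python3 -m handwheel '[[[0,-0.28,-0.19,0,0],[0,0,0,0,0],[0,0,0,-0.5,0],[0,0,0,-0.6,0],[0,0,0,-0.6,0],[0,0,0,-0.56,0],[0,0,0,0,0],[1,0,0,0,0],[1,0,0,0,0],[1,0,0,0,0]]]' 60
```

```text
time_s: 3.6
eef_pos: [558.8, 106.0, 122.3]
ee_rot: [0.001, -0.186, 0.983, 0.001]
force: [-3.4, 7.4, 2.5]
grip_width: 0.183
grip_force: 58.6
```

```bash
python3 -m handwheel '[[[1,0.13,0.05,0.08,0],[1,0.13,0.05,0.08,0],[1,0.13,0.05,0.08,0],[1,0.13,0.05,0.08,0],[1,0.13,0.05,0.08,0],[1,0.03,0.01,0.02,0],[1,0,0,0,0],[1,0,0,0,0]]]'
python3 - <<'E'
from h import *
from rig import optics,ctrl
import cv2
d=optics.capture('scene');cv2.imwrite('pics/e.png',cv2.resize(d['img'][165:305,195:355],None,fx=4,fy=4))
E
```

```text
time_s: 4.4
eef_pos: [591.3, 118.7, 142.4]
ee_rot: [-0.001, -0.186, 0.983, 0.001]
force: [-7.9, 4.0, 0.0]
grip_width: 0.182
grip_force: 59.1
```

View pics/e.png

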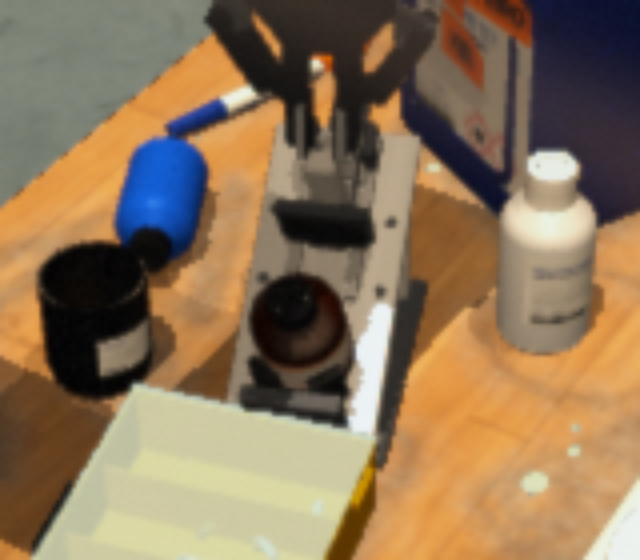

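```bash
python3 -m handwheel '[[[0,0,0,0,0],[0,0,0,0,0],[0,0,0,0.6,0],[0,0,0,0.6,0],[-1,0,0,0.6,0],[-1,-0.68,-0.27,0,0],[-1,-0.68,-0.28,0,0],[-1,0,0,-0.6,0],[-1,0,0,-0.6,0],[-1,0,0,0,0]]]'
python3 -m handwheel '[[[-1,0,0,-0.5,0],[-1,0,0,-0.5,0],[-1,0,0,-0.4,0],[-1,0,0,-0.3,0],[-1,0,0,0,0]]]'
python3 - <<'E'
from h import *
from rig import optics,ctrl
import cv2
d=optics.capture('scene');cv2.imwrite('pics/f.png',cv2.resize(d['img'][165:305,195:355],None,fx=4,fy=4))
E
```

```text
time_s: 5.45
eef_pos: [523.3, 89.6, 169.3]
ee_rot: [-0.002, -0.185, 0.983, 0.0]
force: [-0.3, 0.6, 0.7]
grip_width: 1.001
grip_force: 0.0
time_s: 5.95
eef_pos: [524.8, 89.7, 86.4]
ee_rot: [-0.0, -0.186, 0.983, 0.0]
force: [-0.4, 0.3, -0.4]
grip_width: 0.998
grip_force: 0.0
```

View pics/f.png

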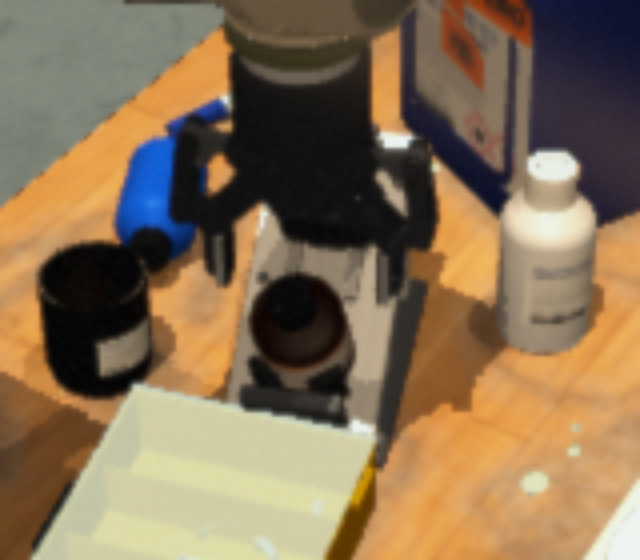

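```bash
python3 -m handwheel '[[[1,0,0,0,0],[1,0,0,0,0],[1,0,0,0,0],[1,0,0,0,0],[1,0,0,0,0]]]' 30
python3 -m handwheel '[[[1,-0.08,-0.03,0.15,0],[1,-0.08,-0.03,0.15,0],[1,-0.08,-0.03,0.15,0],[1,-0.1,-0.04,0.17,0],[1,-0.1,-0.04,0.17,0],[1,-0.1,-0.04,0.3,0],[1,0,0,0.5,0],[1,0,0,0.5,0],[1,0,0,0.5,0],[1,0,0,0,0]]]'
python3 - <<'E'
from h import *
from rig import optics,ctrl
import cv2
d=optics.capture('scene');cv2.imwrite('pics/g.png',cv2.resize(d['img'][105:305,175:375],None,fx=3,fy=3))
E
```

```text
time_s: 6.5
eef_pos: [525.0, 92.0, 88.6]
ee_rot: [0.002, -0.185, 0.983, 0.002]
force: [-4.3, 12.2, 13.0]
grip_width: 0.592
grip_force: 28.9
time_s: 7.5
eef_pos: [498.4, 78.9, 219.2]
ee_rot: [0.003, -0.186, 0.983, -0.001]
force: [0.3, 0.5, -2.1]
grip_width: 0.584
grip_force: 31.0
```

View pics/g.png

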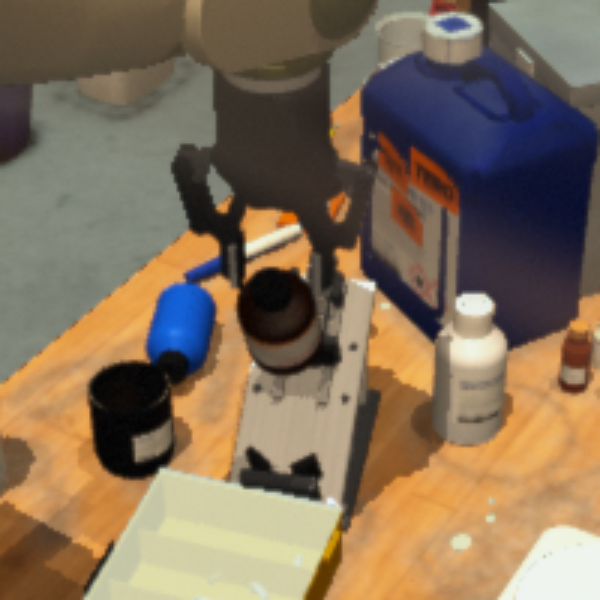

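```bash
python3 -m handwheel '[[[1,0.01,-0.3,0,0],[1,0.01,-0.6,0,0],[1,0.01,-0.6,0,0],[1,0.01,-0.6,0,0],[1,0.01,-0.6,0,0],[1,0.01,-0.6,0,0],[1,0.01,-0.6,0,0],[1,0.01,-0.6,0,0],[1,0,-0.6,0,0],[1,0,-0.4,0,0]]]'
python3 -m handwheel '[[[1,0,0,-0.3,0],[1,0,0,-0.5,0],[1,0,0,-0.5,0],[1,0,0,-0.5,0],[1,0,0,-0.3,0],[1,0,0,-0.2,0],[1,0,0,-0.1,0],[1,0,0,0,0]]]'
python3 - <<'E'
from h import *
from rig import optics,ctrl
import cv2
d=optics.capture('scene');cv2.imwrite('pics/i.png',cv2.resize(d['img'][200:400,280:480],None,fx=3,fy=3))
E
```

```text
time_s: 8.55
eef_pos: [500.5, -197.3, 214.2]
ee_rot: [-0.001, -0.185, 0.983, 0.001]
force: [0.7, 0.5, -1.4]
grip_width: 0.588
grip_force: 30.9
time_s: 9.35
eef_pos: [501.2, -195.6, 95.3]
ee_rot: [-0.0, -0.186, 0.983, 0.0]
force: [-0.8, 0.4, -1.7]
grip_width: 0.587
grip_force: 31.0
```

View pics/i.png

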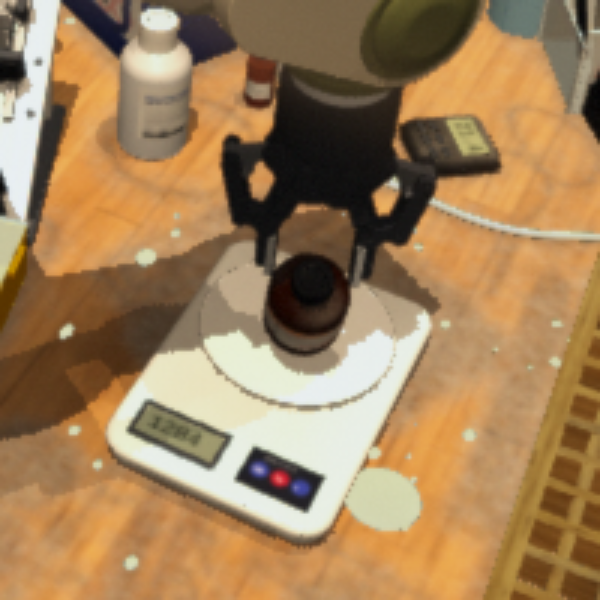

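The bottle, still leaning, hangs over the pan centre at crop (298,328). That was my tenth picture, so I go on by force readings and masks.

```bash
python3 -m handwheel '[[[1,0,0,-0.08,0],[1,0,0,-0.08,0],[1,0,0,0,0]]]' 20; python3 -m handwheel '[[[1,0,0,-0.06,0],[1,0,0,0,0]]]'
```

```text
time_s: 9.7
eef_pos: [501.5, -195.7, 87.5]
ee_rot: [-0.0, -0.186, 0.983, 0.0]
force: [0.3, 0.6, -1.3]
grip_width: 0.589
grip_force: 31.0
time_s: 9.9
eef_pos: [502.4, -196.0, 86.6]
ee_rot: [0.001, -0.186, 0.983, -0.001]
force: [-0.5, 2.7, 11.4]
grip_width: 0.593
grip_force: 32.8
```

```bash
python3 -m handwheel '[[[1,0.08,0.03,0,0],[1,0.08,0.03,0,0],[1,0,0,0,0]]]' 20; python3 -m handwheel '[[[1,0.08,0.03,0,0],[1,0.08,0.03,0,0],[1,0,0,0,0]]]' 20
cat >m.py <<'E'
from h import *
from rig import optics
import cv2
# cap/body blob: dark pixels over the white scale; axis by moments per view
for n,box in(('scene',(280,200,480,400)),('top',(330,195,410,290))):
    d=optics.capture(n);C[n]=d;i=d['img'];x0,y0,x1,y1=box
    c=i[y0:y1,x0:x1].astype(int);br=((c[...,2]-c[...,0]>18)&(c.max(2)<110)).astype(np.uint8)
    k,l,s,ce=cv2.connectedComponentsWithStats(br)
    print(n,[(s[j].tolist(),(ce[j]+[x0,y0]).round(1).tolist()) for j in range(1,k) if s[j,4]>40])
    if n=='top':cv2.imwrite('pics/last_top.png',i)
    else:cv2.imwrite('pics/last_scene.png',i)
E
python3 m.py
```

```text
time_s: 10.2
eef_pos: [510.6, -192.7, 86.5]
ee_rot: [0.001, -0.186, 0.983, -0.001]
force: [-1.6, 2.8, 12.0]
grip_width: 0.593
grip_force: 29.9
time_s: 10.5
eef_pos: [518.5, -189.9, 85.7]
ee_rot: [0.001, -0.186, 0.983, -0.001]
force: [0.1, 0.0, 7.2]
grip_width: 0.58
grip_force: 19.6
scene [([52, 0, 30, 22, 129], [349.9, 205.1]), ([81, 0, 78, 51, 1263], [404.5, 217.6]), ([182, 0, 12, 19, 90], [466.5, 207.2]), ([133, 40, 34, 24, 254], [427.8, 249.0]), ([87, 65, 59, 55, 1038], [390.4, 295.3]), ([0, 84, 14, 29, 142], [284.6, 296.4]), ([0, 84, 70, 60, 1661], [309.5, 316.7]), ([37, 151, 71, 31, 137], [352.7, 368.5]), ([181, 163, 9, 9, 44], [465.0, 367.0]), ([187, 191, 13, 9, 83], [473.0, 395.6])]
top [([8, 0, 48, 95, 1034], [361.8, 239.4]), ([0, 13, 10, 45, 325], [334.5, 232.0])]
```

```bash
python3 -m handwheel '[[[1,0.08,0.03,-0.02,0],[1,0.08,0.03,-0.03,0],[1,0.07,0.03,-0.03,0],[1,0.07,0.03,-0.03,0],[1,0,0,0,0]]]' 20
cat >t.py <<'E'
from h import *
from rig import optics
import cv2
d=optics.capture('scene');C['scene']=d;i=d['img'];cv2.imwrite('pics/last.png',i)
x0,y0=350,255;c=i[y0:345,x0:415].astype(int)
for nm,m in(('brown',(c[...,2]-c[...,0]>18)&(c.max(2)<120)&(c[...,2]>1.7*c[...,0])),('black',(c.max(2)<50)&(c[...,2]-c[...,0]<14))):
    k,l,s,ce=cv2.connectedComponentsWithStats(m.astype(np.uint8))
    print(nm,[(s[j].tolist(),(ce[j]+[x0,y0]).round(1).tolist()) for j in range(1,k) if s[j,4]>25])
q=.372;D=np.array([np.cos(q),np.sin(q),0]);E=np.array([526-27.5*D[0],-187-27.5*D[1],37])
for a in(0,.1,.3,.52):
    ax=np.array([0,0,np.cos(a)])-D*np.sin(a);r=D*np.cos(a)+np.array([0,0,np.sin(a)])
    b=E+r*27.5;print(a,'cap top',proj('scene',b+ax*99).round(1)-[x0,y0],'cap mid',proj('scene',b+ax*85).round(1)-[x0,y0],'base',proj('scene',b).round(1)-[x0,y0])
for y in range(0,90,2):print('%2d '%y+''.join('#' if p.max()<50 and p[2]-p[0]<14 else 'b' if p[2]-p[0]>18 and p.max()<120 else '.' if p.min()>150 else '-' for p in c[y]))
E
python3 t.py
```

```text
time_s: 11.1
eef_pos: [534.5, -184.0, 81.1]
ee_rot: [0.002, -0.186, 0.983, -0.001]
force: [2.7, 1.7, 12.3]
grip_width: 0.552
grip_force: 18.1
brown [([0, 2, 17, 33, 197], [357.0, 275.4]), ([19, 6, 46, 44, 962], [390.3, 285.2])]
black [([7, 0, 58, 31, 668], [386.8, 264.2]), ([22, 23, 20, 14, 181], [383.6, 284.6])]
0 cap top [35.1 22.5] cap mid [34.4 27.4] base [30.  55.6]
0.1 cap top [35.1 25.1] cap mid [34.4 29.5] base [30.2 54.8]
0.3 cap top [34.9 31.7] cap mid [34.2 34.9] base [30.4 53.5]
0.52 cap top [34.3 40.8] cap mid [33.7 42.6] base [30.6 52.5]
 0 ------b#######b-------b################################bb-----b##
 2 -------b######b------b###############################---------b#-
 4 -------b######-b----b###############################-.......-b###
 6 -------b#########bb###########bbb----b-##############b-----.-####
 8 --------b####################b-bbbbbbbbbbbbbb-########b----b#####
10 --------b-#################-bb--bbbbbbbbbbbbbbb########bbb-######
12 ---------b###############bbb---bbbbbbbbbbbb---b##################
14 ----------bbbbbb-#######bb-----bb--bbbbbbbb----b########
[... 1862 characters left out ...]
..........
70 .....-...........................................................
72 .......--........................................................
74 ..........--.........................................-..........-
76 ............----..................................--..........---
78 .................-----.......................----............----
80 .......................---------------------................-----
82 ...........................................................------
84 ..........................................................-------
86 .........................................................--------
88 ---.....................................................---------
```

The cap is now at crop (34,29), matching a tilt of 0.1 rad or less, so the bottle has righted itself. I'll release, let it settle and lift.

```bash
python3 -m handwheel '[[[0.1,0,0,0,0],[-0.3,0,0,0,0],[-1,0,0,0,0],[-1,0,0,0,0],[-1,0,0,0,0],[-1,0,0,0.3,0],[-1,0,0,0.6,0],[-1,0,0,0.8,0],[-1,0,0,0.8,0],[-1,0,0,0.8,0]]]'
python3 t.py; python3 - <<'E'
from h import *
from rig import optics
import cv2
q=np.load('q.npy')
d=optics.capture('scene');b=d['img'][:,:,:].max(2)<70
for n,P in(('knob flipped',world(q,np.array([109.5,0,203]))),('post open top',world(q,uw(133,80)))):
    p=proj('scene',P).round().astype(int);print(n,p);x,y=p
    for r in range(y-12,y+13,2):print(' '.join('%3d'%v for v in d['img'][r,x-12:x+13:2].max(1)))
E
```

```text
time_s: 12.15
eef_pos: [532.2, -183.6, 245.8]
ee_rot: [-0.0, -0.186, 0.983, 0.0]
force: [0.3, -0.1, -0.0]
grip_width: 0.998
grip_force: 0.0
brown [([0, 3, 65, 44, 1253], [382.0, 279.7]), ([21, 57, 21, 7, 65], [380.2, 315.6])]
black [([27, 20, 14, 14, 149], [384.1, 281.3])]
0 cap top [35.1 22.5] cap mid [34.4 27.4] base [30.  55.6]
0.1 cap top [35.1 25.1] cap mid [34.4 29.5] base [30.2 54.8]
0.3 cap top [34.9 31.7] cap mid [34.2 34.9] base [30.4 53.5]
0.52 cap top [34.3 40.8] cap mid [33.7 42.6] base [30.6 52.5]
 0 --------------------------------b--------------------------------
 2 -------------------------------------------.........-------------
 4 --------------------------bbbbbb--------------------........-.---
 6 ----------b----------bbbbbbbbbbbbbbbbbbbbbbbbbbbbbbbb------.....-
 8 -----bbbb------bbbbbbbbbbbbbb--bbbbbbbbbbbbbbb-------bbbbbb-----.
10 bb---bbbbbbbbbbbbbbb-------------bbbbbbbbbbb-------------------bb
12 ----bbbbbbbbbbbbbbb--------------b-bbbbbbb-----------------------
14 bbbbbbbbbbbbbbbbbbb------------------bbbbb-----------------------
16 bbbbbbbbbbbbbbbbbbbbbb------
[... 3220 characters left out ...]

post open top [275 205]
226 227 228 226 215 214 230 218 187 194  98 125 145
226 232 230 226 133  91 227 158 190 186 110 135 123
200 241 241 238 118  80 183 169 194 182 123 132  93
205 240 241 225  99  79 210 198 200 204 227 175  94
232 241 241 215  81  84 132 199 199 182 169 122  90
237 241 241 239 151 238 238 239 186 185  91  51  68
238 241 241 241 231 241 241 240 130 113 163  56  29
241 241 241 239 202 225 230 229 102  98  96 131  76
241 241 241 239 149  90  97  97  84  84  80 206 226
241 241 241 239 228  87  87  89  85  94  67 209 231
241 238 240 227 233  97  85  87  85  92  83 231 232
203 109 119 118 129  75  75  84  85  82  96 232 200
 94  63  71  68  77  82  86  90  95  94  95 120 122
```

```bash
python3 -m handwheel '[[[-1,0,0,0,0],[-1,0,0,0,0],[-1,0,0,0,0]]]'; python3 -c "
from rig import ctrl;print(ctrl.finish_job())"
```

```text
time_s: 12.55
eef_pos: [532.2, -183.5, 242.9]
ee_rot: [-0.001, -0.186, 0.983, 0.001]
force: [0.7, -0.7, -0.2]
grip_width: 1.0
grip_force: 0.0
the job is handed in; nothing more can be done
None
```

The job is handed in at 12.6 s, though no verdict came back: in the last images the pawl is flipped over, the jaw is open and the bottle stands upright near the middle of the pan; I did not re-measure the bystanders at the end.

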